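# Bring the syringe pump's pusher up to the plunger and lock it

### The job

A syringe has just been loaded in the syringe pump: flip the cam lever on the pump's pusher block fully up to free it, slide the block along its rods until it just touches the end of the plunger without pushing the plunger in, then flip the lever fully down again so that the block is locked there. Leave the other things on the bench where they are.

Things in the scene. Friction and masses are not known exactly. Their poses are not given: they have to be found in the camera images.
- pump: syringe pump, fixed: white housing 160 mm deep (x), 340 long (y), 78 tall, sloping key panel in front reaching to x=-125 mm. On its deck a pusher block rides on rods along y towards a syringe clamped at the +y end, plunger facing the block. Origin on the bench under the housing's centre; x away from the robot's side, y from block to syringe tip, z up. Parts at y > 20 mm reach 162 mm above the bench
- lever (a joint): angle of the cam lever on the block, rad: 0 = flat (block locked), grows as its free end is lifted up and over; 1.8 = stop, upright and leaning 13 degrees past vertical to the pump's +x (block free). It turns about the pump's +y. It stays where it is left. At the paddle about 3 N turns it; the last 0.5 rad down, where the cam bites, takes 3 to 6 N
- lever_pivot (a point): centre of the lever's pivot pin, 14 mm above the block's top, 159 mm above the bench, at x=18 mm of the pump, midway along the block's 36 mm width (y); axes as lever_grip
- lever_grip (a point): middle of the black lever's grip paddle (46 mm long, 16 wide along the pump's y, 10 thick), 88 mm from the pivot, 3 mm above the line through it; the tip is 22 mm further out. Flat, it points to the pump's -x, overhangs the block's front edge by 52 mm, 162 mm above the bench, 65 mm free beneath. Axes turn with the lever: x from paddle to pivot, y as the pump's, z up when flat
- pusher (a joint): travel of the aluminium pusher block towards the syringe, m: 0 = fully back, 0.125 = end. Lever up: slides with about 2 N. Lever down: locked, holds more than 40 N. Block 80 mm (x) by 36 mm (y), its top 145 mm above the bench
- pusher_face (a point): centre of the block's front face, which bears on the plunger; the block reaches from here 36 mm to the pump's -y. 120 mm above the bench, axes as the pump's
- plunger (a joint): how far the syringe's plunger is pushed in, m (0 to 0.065, growing towards the syringe's tip). It is stiff: it stands still under a push of up to about 10 N
- plunger_end (a point): centre of the outer face of the plunger's white thumb disc (32 mm across, 4 mm thick), which looks at the block, in line with pusher_face; axes as the pump's. The gap to close is the distance along the pump's y from pusher_face to here
- spare_syringe: a second, empty 60 ml syringe lying loose on the bench behind the pump, about 165 mm long, 29 mm thick; origin under its finger flange. Not to be disturbed
- bottle: glass reagent bottle with a blue screw cap, 86 mm across, 170 mm tall, near the pump; origin under its centre. Not to be disturbed
- flask: conical flask with a foil cap, 82 mm across the foot, 152 mm tall, near the pump; origin under its centre. Not to be disturbed
- beaker: open glass beaker, 70 mm across, 95 mm tall, near the pump; origin under its centre. Not to be disturbed
- tip_rack: clear rack of blue pipette tips, 122 x 82 mm, 61 mm tall, behind the pump; origin under its centre. Not to be disturbed
- petri: two stacked Petri dishes, 92 mm across, 29 mm tall, on the pump's right; origin under their centre. Not to be disturbed
- timer: white bench timer, 64 x 64 mm, 18 mm tall, lying at the pump's left end; origin under its centre. Not to be disturbed

How it is judged:
By the outcome, as a careful person would: the job done as asked, in the order asked, and still so for the second after the job is handed in, with the robot touching nothing.
It also fails if it takes over 45 s, if anything falls off the work surface, if the arm or the gripper's body presses on something with over 40 N, if the wrist force passes 120 N, or if a joint passes its speed limit or range.

### The arm

A 7-joint arm with a two-finger parallel gripper is mounted at the origin on the work surface. World frame = base frame: x ahead of the robot, y to its left, z up, the work surface at z = 0. Lengths are in m, angles in rad, forces in N, time in s.
With the tool pointing down it reaches from about 0.35 to 0.9 m from the base axis. Payload 7.2 kg.
Tool frame: the origin (TCP) lies at the very end of the fingers, on their centre line; the grasp point (between the pads) lies 19 mm behind it (r.grasp_offset is the distance from the TCP to the grasp point, in m); y points along the fingers, z is the direction in which the jaws open and shut, and the axes are right-handed (so a half turn about y gives the same grasp; the last joint's range is limited). The gripper opens to 88 mm and grips with 3 to 60 N. Pads are 20 mm wide; open, the fingers measure 115 mm over their backs; the gripper's body (75 mm by 178 mm) begins 61 mm behind the grasp point.
Start: joints at [-1.264, 0.411, -0.013, 1.596, 0.006, 1.134, -0.082], TCP at [0.229, 0.582, 0.194] pointing down, gripper open.
Joint ranges: [-2.95, 2.95], [-0.29, 1.99], [-1.47, 1.44], [0.14, 2.54], [-1.03, 4.17], [0.13, 1.85], [-2.86, 2.86]. Speed limits (rad/s): [2.39, 2.39, 3.01, 3.01, 3.14, 3.14, 3.14].

### API

Orientations are given as a unit quaternion [w, x, y, z].
In Python, from station import sensors, cams, workorder, r gives the robot as it stands.
- The arm moves only by the shell command python3 -m creep 'ROWS' [OPENING] [FORCE]. ROWS is JSON, a list that holds one entry, the list of rows, each a list of 4 numbers: the shift along the tool's x, y, z each as a share of 0.6 m, from -1 to 1, then the turn about the tool's y as a share of 45 degrees, from -1 to 1. In form: [[[dx, dy, dz, turn], ...]]. A call has 1 to 8 rows; each row is the pose to reach, as a shift and turn from the pose commanded when the call began, along the tool's axes at that moment; what a row does not reach only later rows make up. A row lasts 1/8 s, in which the tool goes at most 62.5 mm and 10.7 degrees, less where a joint would pass 70% of its speed; a pose out of reach is approached as far as the arm can. A call with a number of a shift or a turn outside -1 to 1 is refused whole. A call with a gripper value outside its range is refused whole. OPENING is the closure, from 0 (fully open) to 1 (shut), set as the call begins (- or left out, the last holds). The fingers move at their own pace and stop on an object; FORCE is the grip in N (left out, the last holds). Time passes only in rows, so rows that repeat a pose let the fingers close. It gives the time, the measured TCP pose, the force and the opening at its end, in the units of the state.
- sensors.observe(): the state, without advancing time (a new reading comes with each control period).
- cams.grab_frame(name): name is "scene" or "top" or "wrist"; returns (picture, depth): 400x640x3 uint8, red, green, blue; 400x640 float32, m along the optical axis (not along the pixel's ray), 0 where there is no reading.
- cams.get_calibration(name): a dict with "fx", "fy", "cx", "cy" (pixels), "world_from_camera" (4x4, takes a point from camera to world coordinates); the wrist camera has in their place "mount" (4x4, takes a point from camera to tool coordinates, whose origin is the TCP and whose axes are the tool frame's). Camera axes: x right, y down, z forward; pixel columns grow to the right and rows downward; lengths in m; the calibration is good to about 2 mm. A picture is of the moment at which its call begins: read the wrist's pose just before it. get_calibration takes no time and is no camera call.
- workorder.sign_off(): hands the job in, once; it reports no verdict.
The state is a dict: "clock": time; "q": joint angles; "joint_vel": joint speeds; "joint_efforts": joint torques, N m; "ee_pos": TCP position; "ee_rot": TCP orientation; "wrist_force": force on the tool from outside, world axes, zero at the start; "wrist_torque": the same for the moment, N m; "finger_gap": opening from 0.0 (shut) to 1.0 (fully open).
Only numpy, scipy, OpenCV 4.12 (cv2) and the standard library are available. Lean on these libraries where they do the work, as an engineer would, in place of code of your own. Each camera call takes 0.05 s, during which the arm holds its last target. There are 200 camera calls.

## Working session

There is one attempt and no reset: what is moved stays moved. The work goes in short steps, Python scripts to look and compute and a shell command to move; the robot and the scene stay as the last step left them, time stands still between calls to the robot, and variables do not carry over. Pictures are saved under pics/ and viewed, about 8 in all and at most 12, crops included, and the job is handed in when it is done.

```bash
ls; mkdir -p pics; python3 - <<'E'
from station import sensors,cams,r
import cv2,numpy as np
print(sensors.observe()); print(r.grasp_offset)
for n in("scene","top"):
    p,d=cams.grab_frame(n); cv2.imwrite(f"pics/{n}0.png",p[:,:,::-1]); np.save(f"pics/{n}0.npy",d)
    c=cams.get_calibration(n); print(n,{k:np.round(v,3).tolist() for k,v in c.items()})
print(cams.get_calibration("wrist"))
E
```

```text
pics
{'clock': 0.0, 'q': array([-1.26419462,  0.41190299, -0.01272573,  1.59706458,  0.00558405,
        1.13427119, -0.08220188]), 'joint_vel': array([ 8.37299376e-04, -1.95230765e-03,  3.61037507e-05, -1.16968845e-03,
        1.53645646e-03,  9.82546530e-04,  2.58467753e-03]), 'joint_efforts': array([ 1.25369261e-04, -5.87958205e+01,  6.41906764e-01, -2.91062540e+01,
       -5.37978800e-02,  1.84388232e-02,  1.57516697e-04]), 'ee_pos': array([0.22863048, 0.58108124, 0.1928987 ]), 'ee_rot': array([-0.6941635 ,  0.69529304, -0.13180132,  0.13165499]), 'wrist_force': array([-0.15573146,  0.02932689,  0.4063434 ]), 'wrist_torque': array([ 0.01061411, -0.00703735,  0.00531283]), 'finger_gap': 1.0002665577531904}
0.0187
scene {'fx': 396.099, 'fy': 396.099, 'cx': 314.274, 'cy': 200.893, 'world_from_camera': [[-0.744, 0.509, -0.433, 1.021], [0.668, 0.581, -0.465, 0.499], [0.015, -0.635, -0.772, 0.857], [0.0, 0.0, 0.0, 1.0]]}
top {'fx': 429.572, 'fy': 429.572, 'cx': 316.606, 'cy': 200.048, 'world_from_camera': [[0.016, -0.99, 0.138, 0.469], [-1.0, -0.016, 0.001, 0.056], [0.001, -0.138, -0.99, 1.126], [0.0, 0.0, 0.0, 1.0]]}
{'fx': 359.569685264807, 'fy': 359.569685264807, 'cx': 315.0749654677751, 'cy': 196.87755286603115, 'mount': array([[-8.41442499e-04,  9.58478241e-01,  2.85164431e-01,
        -7.78677232e-02],
       [ 1.16713129e-04, -2.85164436e-01,  9.58478602e-01,
        -1.90710402e-01],
       [ 9.99999639e-01,  8.39787063e-04,  1.28082482e-04,
        -1.48773683e-04],
       [ 0.00000000e+00,  0.00000000e+00,  0.00000000e+00,
         1.00000000e+00]])}
```

View pics/top0.png

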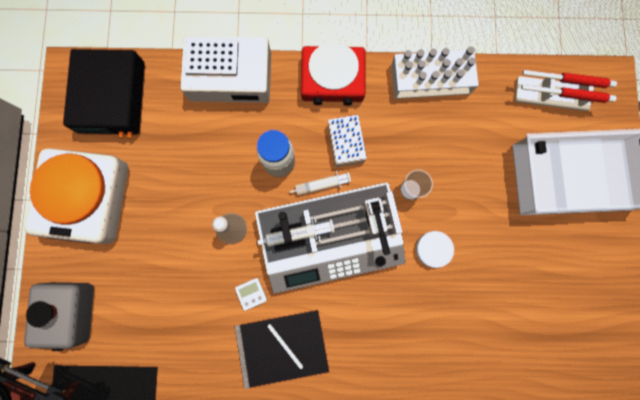

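View pics/scene0.png

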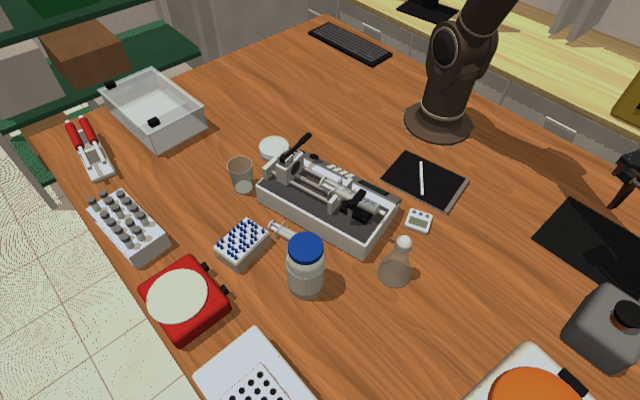

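The top view shows the pump at about (330,238). Its syringe end is on the left (world +y), the block is near (377,225) and the black lever runs (376,205)→(388,255). Next I measure with depth.

```bash
cat > h.py <<'E'
import numpy as np,cv2
from station import sensors,cams
from scipy.spatial.transform import Rotation as R
def tool():
    s=sensors.observe(); T=np.eye(4); T[:3,:3]=R.from_quat(s["ee_rot"],scalar_first=True).as_matrix(); T[:3,3]=s["ee_pos"]; return T
def cloud(n,d,T=None):
    c=cams.get_calibration(n); M=c["world_from_camera"] if T is None else T@c["mount"]
    v,u=np.mgrid[:400,:640]; P=np.stack([(u-c["cx"])/c["fx"]*d,(v-c["cy"])/c["fy"]*d,d],-1)
    W=P@np.array(M)[:3,:3].T+np.array(M)[:3,3]; W[d<=0]=np.nan; return W
E
python3 - <<'E'
from h import *
p=cv2.imread("pics/top0.png"); W=cloud("top",np.load("pics/top0.npy"))
box=np.zeros((400,640),bool); box[180:300,245:410]=1
z=W[...,2]; g=p.max(2)
m=box&(z>.06)&(z<.2)
rect=cv2.minAreaRect((W[m][:,:2]*1000).astype(np.float32)); print("footprint z>.06",rect,cv2.boxPoints(rect).round(1).tolist())
print(np.histogram(z[m],bins=np.arange(.06,.2,.01)))
lv=box&(z>.14)&(z<.18)&(g<60); 
n,l,st,ce=cv2.connectedComponentsWithStats(lv.astype(np.uint8))
for i in range(1,n):
    if st[i,4]>15:
        Q=W[l==i]; r_=cv2.minAreaRect((Q[:,:2]*1000).astype(np.float32)); print(st[i],ce[i].round(1),Q.mean(0).round(4),cv2.boxPoints(r_).round(0).tolist())
cv2.imwrite("pics/topc.png",cv2.resize(p[175:300,245:410],None,fx=4.8,fy=4.8,interpolation=cv2.INTER_CUBIC))
E
```

```text
footprint z>.06 ((532.4138793945312, 0.969268798828125), (200.22801208496094, 385.0034484863281), 13.292329788208008) [[390.70001220703125, 165.3000030517578], [479.20001220703125, -209.39999389648438], [674.0999755859375, -163.39999389648438], [585.5999755859375, 211.3000030517578]]
(array([ 889, 5471, 1243,  429,  509,  462,  571,  414,  416,   61,  445,
         11,    0,    0]), array([0.06, 0.07, 0.08, 0.09, 0.1 , 0.11, 0.12, 0.13, 0.14, 0.15, 0.16,
       0.17, 0.18, 0.19, 0.2 ]))
[372 202  18  52 251] [380.3 228. ] [ 0.5422 -0.0865  0.1651] [[484.0, -93.0], [488.0, -108.0], [602.0, -82.0], [598.0, -66.0]]
[279 212  13  31 216] [284.6 226.3] [0.5434 0.1288 0.151 ] [[507.0, 130.0], [511.0, 112.0], [577.0, 128.0], [573.0, 146.0]]
```

View pics/topc.png

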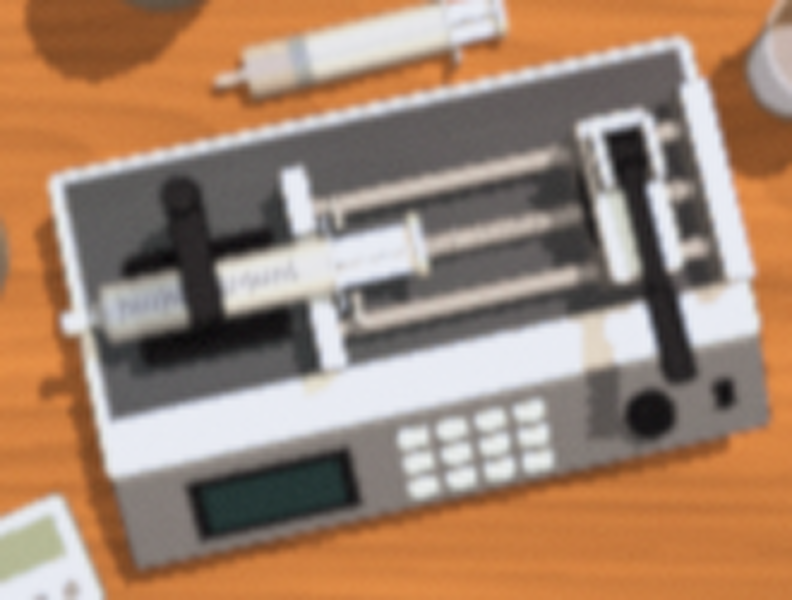

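The 4.8x crop shows the lever paddle tip at (680,375), the block's front face at about x=590 and the thumb disc at about (425,245). The pump's yaw is about 13°. The lever measures 110-117 mm long at 0.165 high, which agrees with the task. Next I work out the move to above the paddle.

```bash
cat >> h.py <<'E'
def to(target,yaw):
    "shares to put the TCP at target with tool z along +-pump y"
    T=tool(); d=T[:3,:3].T@(np.array(target)-T[:3,3])
    py=np.array([-np.sin(yaw),np.cos(yaw),0])
    a=py@T[:3,0],py@T[:3,2]; t=np.degrees(np.arctan2(a[0],a[1])); t=(t+90)%180-90
    return d/0.6,t/45
E
python3 - <<'E'
from h import *
T=tool(); print(T.round(3))
print(to([.507,-.0955,.30],np.radians(13.2)))
E
```

```text
[[ 0.931 -0.     0.366  0.229]
 [-0.366 -0.001  0.931  0.581]
 [ 0.    -1.    -0.001  0.193]
 [ 0.     0.     0.     1.   ]]
(array([ 0.84453337, -0.17699493, -0.87994412]), np.float64(-0.7704714064707601))
```

```bash
python3 -m creep '[[[0.06,-0.1,-0.06,-0.1],[0.12,-0.177,-0.13,-0.2],[0.19,-0.177,-0.2,-0.3],[0.26,-0.177,-0.27,-0.4],[0.33,-0.177,-0.34,-0.5],[0.4,-0.177,-0.42,-0.6],[0.47,-0.177,-0.49,-0.7],[0.54,-0.177,-0.56,-0.77]]]' 0 15
python3 - <<'E'
from h import *
print(to([.507,-.0955,.30],np.radians(13.2)))
E
```

```text
clock: 1.1
ee_pos: [0.4051, 0.154, 0.2999]
ee_rot: [0.702, -0.702, -0.082, 0.082]
wrist_force: [0.6, -0.0, 0.3]
finger_gap: 0.998
(array([ 6.96042728e-02, -2.15214312e-04, -4.43747787e-01]), np.float64(0.002339042280981592))
```

```bash
python3 -m creep '[[[0.015,0,-0.09,0],[0.03,0,-0.18,0],[0.045,0,-0.27,0],[0.06,0,-0.36,0],[0.07,0,-0.42,0],[0.07,0,-0.444,0],[0.07,0,-0.444,0]]]'
python3 - <<'E'
from h import *
T=tool(); print(T.round(4))
p,d=cams.grab_frame("wrist"); p=p[:,:,::-1]; cv2.imwrite("pics/w1.png",p); np.save("pics/w1.npy",d); np.save("pics/w1T.npy",T)
W=cloud("wrist",d,T); z=W[...,2]; g=p.max(2)
lv=((z>.145)&(z<.18)&(g<70)).astype(np.uint8)
n,l,st,ce=cv2.connectedComponentsWithStats(lv)
for i in range(1,n):
    if st[i,4]>100:
        Q=W[l==i]; r_=cv2.minAreaRect((Q[:,:2]*1000).astype(np.float32)); print(st[i],ce[i].round(1),Q.mean(0).round(4),r_[1:],cv2.boxPoints(r_).round(1).tolist())
E
```

```text
clock: 1.98
ee_pos: [0.5061, -0.0939, 0.2996]
ee_rot: [0.703, -0.702, -0.08, 0.081]
wrist_force: [-0.4, 0.1, -0.4]
finger_gap: 1.0
[[ 9.740e-01 -9.000e-04 -2.266e-01  5.061e-01]
 [ 2.266e-01  0.000e+00  9.740e-01 -9.390e-02]
 [-9.000e-04 -1.000e+00  2.000e-04  2.996e-01]
 [ 0.000e+00  0.000e+00  0.000e+00  1.000e+00]]
[306 174  17  55 541] [314.1 197.5] [ 0.525  -0.0908  0.1657] ((54.06953048706055, 15.054786682128906), 12.670209884643555) [[500.8999938964844, -88.69999694824219], [504.20001220703125, -103.4000015258789], [557.0, -91.5], [553.7000122070312, -76.80000305175781]]
[ 502  225   24   60 1030] [514.4 255.4] [0.5433 0.1266 0.1502] ((63.98719787597656, 18.58224868774414), 12.478919982910156) [[508.70001220703125, 130.10000610351562], [512.7000122070312, 112.0], [575.2000122070312, 125.80000305175781], [571.0999755859375, 143.89999389648438]]
[306 241  17  31 372] [314.2 259.2] [ 0.5874 -0.0762  0.1652] ((33.190364837646484, 16.221981048583984), 14.008543968200684) [[566.5, -73.19999694824219], [570.5, -88.9000015258789], [602.7000122070312, -80.9000015258789], [598.7000122070312, -65.19999694824219]]
```

View pics/w1.png

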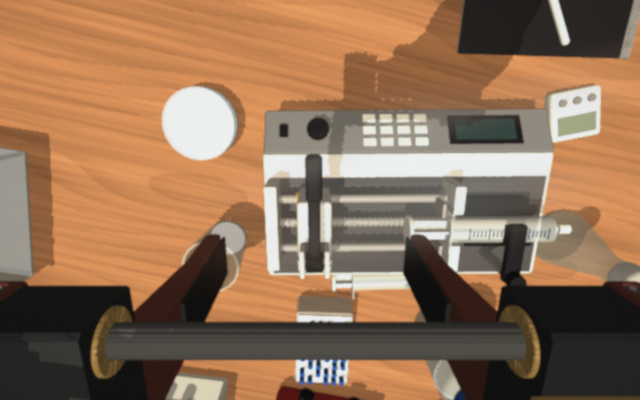

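The lever is in columns 306-322, from row 155 (tip) to 272, centred under the tool. The block's edge is at column ~331 and the thumb disc at ~406.

```bash
python3 - <<'E'
from h import *
d=np.load("pics/w1.npy");T=np.load("pics/w1T.npy");W=cloud("wrist",d,T); yaw=np.radians(13.1)
L=(W[...,:2]-T[:2,3])@np.array([[np.cos(yaw),-np.sin(yaw)],[np.sin(yaw),np.cos(yaw)]])*1000; z=W[...,2]*1000
print("tool-rel pump x,y,z (mm) along lever col 314")
for v in range(146,276,6): print(v,L[v,314].round(1),z[v,314].round(0))
for v in (165,200):print("lever width",v,[(u,L[v,u,1].round(1),z[v,u].round(0)) for u in range(302,328,2)])
for v in (222,229,236): print(v,[(u,*L[v,u].round(0).astype(int),int(z[v,u])) for u in list(range(322,338,2))+list(range(398,416,2))])
E
```

```text
tool-rel pump x,y,z (mm) along lever col 314
146 [-16.1  -1.6] 75.0
152 [-9.5 -1.6] 77.0
158 [-18.8  -1.3] 167.0
164 [-13.4  -1.3] 167.0
170 [-7.7 -1.3] 167.0
176 [-2.1 -1.3] 167.0
182 [ 3.6 -1.3] 167.0
188 [ 9.4 -1.3] 167.0
194 [15.3 -1.3] 167.0
200 [21.  -1.3] 167.0
206 [27.8 -1.3] 164.0
212 [33.7 -1.3] 165.0
218 [40.1 -1.4] 164.0
224 [45.9 -1.3] 165.0
230 [52.3 -1.3] 165.0
236 [58.5 -1.3] 165.0
242 [65.2 -1.4] 164.0
248 [71.2 -1.3] 165.0
254 [77.8 -1.3] 165.0
260 [83.6 -1.3] 166.0
266 [89.6 -1.3] 167.0
272 [143.2  -1.6] 80.0
lever width 165 [(302, np.float64(-15.6), np.float64(79.0)), (304, np.float64(-13.3), np.float64(78.0)), (306, np.float64(-8.7), np.float64(166.0)), (308, np.float64(-6.8), np.float64(167.0)), (310, np.float64(-5.0), np.float64(167.0)), (312, np.float64(-3.2), np.float64(167.0)), (314, np.float64(-1.3), np.float64(166.0)), (316, np.float64(0.5), np.float64(167.0)), (318, np.float64(2.3), np.float64(166.0)), (320, np.float64(4.2), np.float64(166.0)), (322, np.float64(6.1), np.float64(163.0)), (324, np.float64(10.1), np.float64(76.0)), (326, np.float64(12.3), np
[... 1960 characters left out ...]
4(105), 134)]
236 [(322, np.int64(67), np.int64(7), 144), (324, np.int64(67), np.int64(9), 145), (326, np.int64(67), np.int64(11), 143), (328, np.int64(67), np.int64(13), 145), (330, np.int64(67), np.int64(15), 143), (332, np.int64(69), np.int64(18), 139), (334, np.int64(94), np.int64(23), 79), (336, np.int64(95), np.int64(26), 77), (398, np.int64(95), np.int64(103), 76), (400, np.int64(94), np.int64(104), 79), (402, np.int64(94), np.int64(107), 79), (404, np.int64(81), np.int64(101), 111), (406, np.int64(77), np.int64(101), 119), (408, np.int64(74), np.int64(100), 128), (410, np.int64(71), np.int64(101), 135), (412, np.int64(-11), np.int64(46), 331), (414, np.int64(-11), np.int64(47), 330)]
```

Tool-relative, the paddle middle is at x≈+2 mm and y≈-1 mm, and the pivot at x≈+90. The gap is about 101-16.7 ≈ 84 mm. Next I descend.

```bash
python3 -m creep '[[[0.0025,0.1,0,0],[0.0025,0.19,0,0],[0.0025,0.24,0,0],[0.0025,0.261,0,0],[0.0025,0.261,0,0],[0.0025,0.261,0,0]]]'
python3 - <<'E'
from h import *
T=np.load("pics/w1T.npy"); t=tool(); print((T[:3,:3].T@(t[:3,3]-T[:3,3])*1000).round(2), t[:3,3])
E
```

```text
clock: 2.78
ee_pos: [0.5088, -0.0931, 0.1447]
ee_rot: [0.702, -0.702, -0.082, 0.081]
wrist_force: [-0.3, -0.0, -0.2]
finger_gap: 0.998
[3.0000e+00 1.5493e+02 1.2000e-01] [ 0.50883805 -0.09310594  0.14465934]
```

```bash
python3 -m creep '[[[-0.0015,0.002,-0.0023,0],[-0.0015,0.002,-0.0023,0]]]'; python3 -m creep '[[[0,0,0,0],[0,0,0,0],[0,0,0,0],[0,0,0,0],[0,0,0,0],[0,0,0,0]]]' 1 20
```

```text
clock: 3.02
ee_pos: [0.5076, -0.0951, 0.1427]
ee_rot: [0.702, -0.702, -0.081, 0.081]
wrist_force: [0.3, 0.9, 0.3]
finger_gap: 1.0
clock: 3.78
ee_pos: [0.5074, -0.0949, 0.1421]
ee_rot: [0.702, -0.702, -0.081, 0.081]
wrist_force: [-0.5, 0.1, -0.8]
finger_gap: 0.352
```

```bash
python3 -m creep '[[[0,0,0,0],[0,0,0,0],[0,0,0,0],[0,0,0,0]]]'; python3 - <<'E'
import numpy as np
# arc: grasp point at distance rho, offset; lever angle a, grip at (-88,+3) rotated
for a in np.arange(0,1.86,.15):
    dx=-88*np.cos(a)+3*np.sin(a)+88; dz=88*np.sin(a)+3*np.cos(a)-3
    print(round(a,2),round(dx,1),round(dz,1),"shares",round(dx/600,4),round(-dz/600,4))
E
```

```text
clock: 4.28
ee_pos: [0.5073, -0.0949, 0.1421]
ee_rot: [0.702, -0.702, -0.081, 0.081]
wrist_force: [-0.4, -0.1, 0.5]
finger_gap: 0.001
0.0 0.0 0.0 shares 0.0 -0.0
0.15 1.4 13.1 shares 0.0024 -0.0219
0.3 4.8 25.9 shares 0.008 -0.0431
0.45 10.1 38.0 shares 0.0168 -0.0633
0.6 17.1 49.2 shares 0.0284 -0.0819
0.75 25.7 59.2 shares 0.0428 -0.0986
0.9 35.6 67.8 shares 0.0594 -0.113
1.05 46.8 74.8 shares 0.078 -0.1247
1.2 58.9 80.1 shares 0.0982 -0.1335
1.35 71.7 83.5 shares 0.1194 -0.1392
1.5 84.8 85.0 shares 0.1413 -0.1417
1.65 98.0 84.5 shares 0.1633 -0.1408
1.8 110.9 82.0 shares 0.1849 -0.1367
```

The jaws shut completely (gap 0.001), so the paddle isn't between them. I need to look.

```bash
python3 - <<'E'
from h import *
T=tool(); p,d=cams.grab_frame("wrist"); p=p[:,:,::-1]; np.save("pics/w2.npy",d)
s,ds=cams.grab_frame("scene"); s=s[:,:,::-1]; 
a=cv2.resize(s[90:270,230:430],(600,540),interpolation=cv2.INTER_CUBIC)
cv2.imwrite("pics/s2.png",a); cv2.imwrite("pics/w2.png",p)
E
```

```text
(no output)
```

View pics/w2.png

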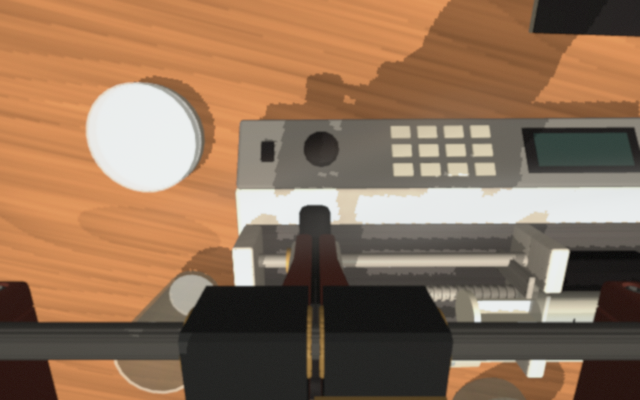

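View pics/s2.png

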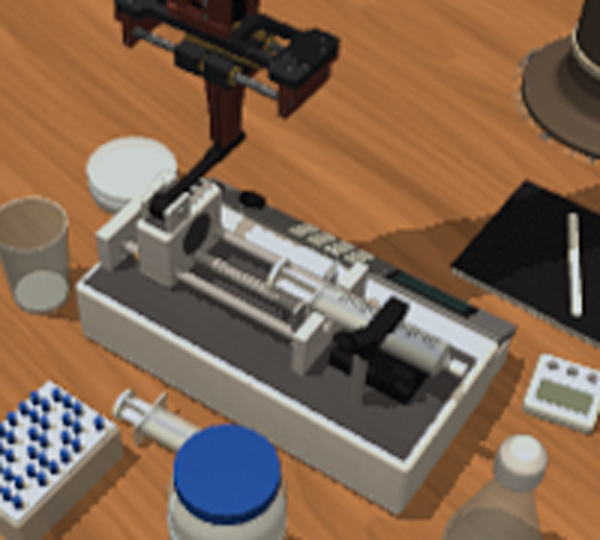

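```bash
python3 - <<'E'
from h import *
T=tool();print(T[:3,3]); d=np.load("pics/w2.npy"); c=cams.get_calibration("wrist"); W=cloud("wrist",d,np.eye(4))*1000
for v in range(205,290,8): print(v,[tuple(W[v,u].round(0).astype(int).tolist()) for u in (294,300,306,312,316,320,326,332,340)])
print(sensors.observe()["finger_gap"])
E
```

```text
[ 0.50735845 -0.094922    0.14214647]
205 [(4, 64, -16), (5, 65, -12), (-23, -19, -5), (-23, -20, -2), (-23, -19, 0), (-23, -21, 2), (4, 65, 8), (4, 64, 12), (4, 65, 18)]
213 [(10, 64, -16), (-19, -21, -8), (-20, -23, -5), (-20, -23, -2), (-20, -25, 0), (-20, -25, 2), (-20, -23, 5), (10, 64, 12), (10, 63, 18)]
221 [(17, 64, -16), (-15, -22, -8), (-16, -24, -5), (-16, -24, -2), (-16, -25, 0), (-17, -25, 2), (-16, -23, 5), (17, 65, 12), (17, 64, 18)]
229 [(23, 63, -16), (-11, -21, -8), (-12, -24, -5), (-12, -25, -2), (-12, -23, 0), (-12, -24, 2), (-11, -23, 5), (23, 64, 13), (23, 64, 19)]
237 [(29, 63, -16), (-11, -32, -7), (-11, -33, -5), (-8, -25, -2), (-10, -30, 0), (-12, -34, 2), (-11, -33, 5), (-11, -33, 8), (30, 64, 19)]
245 [(30, 49, -16), (-11, -43, -7), (-11, -43, -4), (-3, -25, -2), (-10, -40, 0), (-12, -43, 2), (-11, -42, 5), (-12, -43, 7), (35, 62, 19)]
253 [(29, 35, -15), (-11, -49, -7), (-11, -50, -4), (-10, -48, -2), (-7, -41, 0), (-11, -50, 2), (-11, -51, 4), (-11, -50, 7), (31, 38, 17)]
261 [(-11, -58, -9), (-11, -58, -6), (-11, -58, -4), (-10, -55, -2), (-3, -41, 0), (-11, -58, 2), (-11, -58, 4), (-11, -58, 7), (30, 24, 16)]
269 [(-11, -65, -8), (-11, -65, -6), (-11, -65, -4), (-10, -62, -1), (1, -42, 0), (-11, -64, 2), (-11, -64, 4), (-11, -64, 6), (-11, -65, 9)]
277 [(-11, -71, -8), (-12, -72, -6), (-12, -72, -4), (-10, -68, -1), (4, -43, 0), (-9, -67, 2), (-11, -71, 4), (-11, -71, 6), (-11, -70, 9)]
285 [(-33, -114, -5), (-33, -114, -4), (-34, -115, -2), (-10, -75, -1), (7, -45, 0), (-10, -74, 2), (-34, -115, 2), (-33, -114, 4), (-32, -113, 6)]
0.004424129504586843
```

```bash
python3 - <<'E'
from h import *
d=np.load("pics/w1.npy"); W=cloud("wrist",d,np.eye(4))*1000
for u in (208,214,218,222,226,408,412,416,422): print(u,[(v,*W[v,u].round(0).astype(int).tolist()) for v in range(230,262,4)])
print(sensors.observe()["wrist_torque"])
m=(W[...,1]<5)&(W[...,1]>-60)&(abs(W[...,2])<70)&(abs(W[...,0])<40); print(np.nanpercentile(W[m],[0,1,50,99,100],axis=0).round(1))
E
```

```text
208 [(230, 101, 256, -143), (234, 96, 230, -135), (238, -11, -34, -51), (242, -12, -40, -49), (246, -11, -43, -48), (250, -12, -48, -47), (254, -11, -51, -46), (258, -9, -51, -46)]
214 [(230, 97, 246, -132), (234, -11, -29, -49), (238, -11, -34, -48), (242, -11, -39, -47), (246, -11, -43, -46), (250, -10, -45, -45), (254, -10, -49, -44), (258, -8, -49, -44)]
218 [(230, 96, 244, -126), (234, -11, -29, -47), (238, -11, -34, -46), (242, -10, -36, -46), (246, -10, -40, -45), (250, -9, -42, -44), (254, -8, -44, -44), (258, -5, -43, -44)]
222 [(230, 98, 247, -122), (234, 97, 233, -118), (238, -10, -30, -45), (242, -9, -34, -44), (246, -8, -36, -44), (250, -6, -37, -44), (254, -4, -36, -44), (258, -2, -37, -44)]
226 [(230, 98, 250, -117), (234, 99, 237, -114), (238, 100, 226, -112), (242, 100, 215, -109), (246, 101, 206, -107), (250, -2, -28, -44), (254, -1, -30, -44), (258, 1, -31, -44)]
408 [(230, 68, 173, 101), (234, 72, 173, 101), (238, -10, -30, 44), (242, -9, -33, 44), (246, -7, -34, 44), (250, -5, -34, 44), (254, -3, -35, 44), (258, -1, -35, 44)]
412 [(230, 64, 165, 103), (234, -11, -29, 47), (238, -12, -35, 45), (242, -9, -34, 45), (246, -10, -40, 44), (250, -8, -40, 44), (254, -6, -40, 44), (258, -4, -41, 44)]
416 [(230, 67, 173, 109), (234, -11, -30, 48), (238, -12, -35, 47), (242, -11, -39, 46), (246, -10, -41, 45), (250, -10, -44, 45), (254, -10, -48, 44), (258, -7, -47, 44)]
422 [(230, 67, 172, 115), (234, -11, -29, 51), (238, -11, -34, 50), (242, -11, -38, 49), (246, -11, -44, 47), (250, -11, -48, 46), (254, -11, -51, 45), (258, -9, -51, 45)]
[ 0.07398594 -0.04156488  0.02599375]
[[-12.2 -60.  -53.4]
 [-11.8 -59.7 -52.5]
 [ -7.9 -46.7 -43.5]
 [  9.6 -29.1  52.2]
 [ 10.5 -28.   53. ]]
```

The wrist depth, taken with the jaws both open and shut, shows the physical fingertips at tool y ≈ -28 mm. That is about 28 mm short of the reported TCP. The lever height agrees in both cameras, so the fingers shut just above the paddle. I'll open, go 28 mm lower and close again.

```bash
python3 -m creep '[[[0,0,0,0],[0,0,0,0],[0,0,0,0],[0,0,0,0],[0,0,0,0],[0,0,0,0],[0,0,0,0],[0,0,0,0]]]' 0 20;  python3 -m creep '[[[0,0.015,0,0],[0,0.03,0,0],[0,0.046,0,0],[0,0.046,0,0]]]';  python3 -m creep '[[[0,0,0,0],[0,0,0,0],[0,0,0,0],[0,0,0,0],[0,0,0,0],[0,0,0,0],[0,0,0,0],[0,0,0,0]]]' 1 20
```

```text
clock: 5.38
ee_pos: [0.5074, -0.0949, 0.1421]
ee_rot: [0.702, -0.702, -0.081, 0.081]
wrist_force: [0.2, 0.2, 1.3]
finger_gap: 0.874
clock: 5.88
ee_pos: [0.5066, -0.0949, 0.1135]
ee_rot: [0.702, -0.702, -0.08, 0.082]
wrist_force: [1.1, 0.4, 0.2]
finger_gap: 1.001
clock: 6.88
ee_pos: [0.5074, -0.0951, 0.1145]
ee_rot: [-0.702, 0.702, 0.081, -0.081]
wrist_force: [0.0, 0.3, -0.8]
finger_gap: 0.182
```

The gap is 0.182, or 16.0 mm, which is the paddle width. Now I lift it along the arc.

```bash
python3 -m creep '[[[0.0024,-0.022,0,0],[0.008,-0.043,0,0],[0.0168,-0.063,0,0],[0.0284,-0.082,0,0],[0.0284,-0.082,0,0]]]'; python3 - <<'E'
import numpy as np
f=lambda a:np.array([-88*np.cos(a)+3*np.sin(a),-(88*np.sin(a)+3*np.cos(a))])
for a in np.arange(.75,1.9,.15): print(round(a,2),((f(a)-f(.6))/600).round(4))
E
```

```text
clock: 7.5
ee_pos: [0.5246, -0.091, 0.1651]
ee_rot: [0.702, -0.702, -0.082, 0.081]
wrist_force: [-4.1, -0.5, 7.5]
finger_gap: 0.181
0.75 [ 0.0143 -0.0167]
0.9 [ 0.031  -0.0311]
1.05 [ 0.0496 -0.0428]
1.2 [ 0.0697 -0.0516]
1.35 [ 0.091  -0.0573]
1.5 [ 0.1128 -0.0597]
1.65 [ 0.1348 -0.0589]
1.8 [ 0.1564 -0.0548]
```

```bash
python3 -m creep '[[[0.0143,-0.0167,0,0],[0.031,-0.0311,0,0],[0.0496,-0.0428,0,0],[0.0697,-0.0516,0,0],[0.091,-0.0573,0,0],[0.1128,-0.0597,0,0],[0.1348,-0.0589,0,0],[0.1564,-0.0548,0,0]]]';python3 -m creep '[[[0.001,0,0,0],[0.001,0,0,0]]]'; python3 - <<'E'
from h import *
t=tool(); print(((t[:3,3]-[.5074,-.0951,.1145])@t[:3,:3]*1000).round(1))
E
```

```text
clock: 8.5
ee_pos: [0.6179, -0.0689, 0.1979]
ee_rot: [0.702, -0.702, -0.083, 0.08]
wrist_force: [0.4, 0.8, 0.2]
finger_gap: 0.04
clock: 8.75
ee_pos: [0.6163, -0.0694, 0.1967]
ee_rot: [-0.702, 0.702, 0.081, -0.081]
wrist_force: [-0.8, 0.0, 1.1]
finger_gap: 0.003
[ 1.119e+02 -8.220e+01  1.000e-01]
```

The grip slipped off on the way (gap 0.003). I look for the lever.

```bash
python3 - <<'E'
from h import *
T=tool(); print(T[:3,3]); p,d=cams.grab_frame("wrist"); p=p[:,:,::-1]; np.save("pics/w3.npy",d); np.save("pics/w3T.npy",T)
s,ds=cams.grab_frame("scene"); s=s[:,:,::-1]; np.save("pics/s3.npy",ds); cv2.imwrite("pics/s3raw.png",s)
a=np.hstack([cv2.resize(s[100:220,235:355],(400,400),interpolation=cv2.INTER_CUBIC),p[:,160:560]])
cv2.imwrite("pics/m3.png",a); cv2.imwrite("pics/w3.png",p)
E
```

```text
[ 0.61630753 -0.06944494  0.19672791]
```

View pics/m3.png

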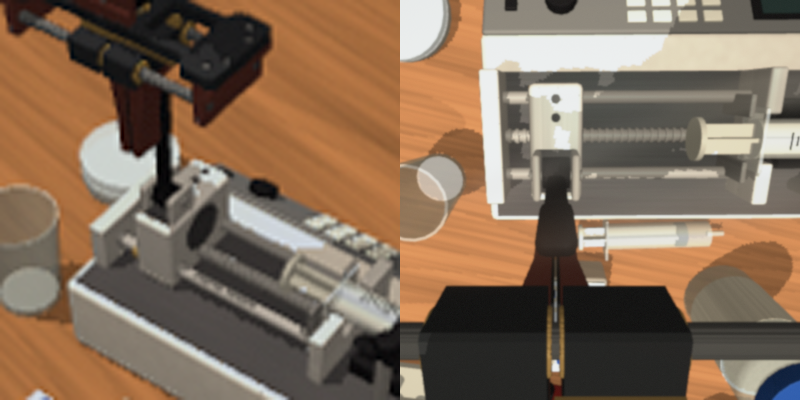

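The lever now stands upright: in the scene crop it goes from (160,195) up to (165,80), and in the wrist view from rows 165 to 255. Next I get its angle from depth.

```bash
python3 - <<'E'
from h import *
T=np.load("pics/w3T.npy"); W=cloud("wrist",np.load("pics/w3.npy"),np.eye(4))*1000
W[...,1]=T[2,3]*1000-W[...,1]
for v in range(140,285,6): print(v,[tuple(W[v,u].round(0).astype(int).tolist()) for u in (300,306,310,315,320,326)])
print("scene lever pts (rel. tool axes, x,height)")
S=cloud("scene",np.load("pics/s3.npy")); p=cv2.imread("pics/s3raw.png").max(2)
m=np.zeros((400,640),bool); m[122:165,277:297]=1; m&=(p<50)
Q=(S[m]-[*T[:2,3],0])*1000; X=Q@np.c_[T[:3,0],T[:3,2]]; 
for (a,b),h in sorted(zip(X.tolist(),Q[:,2]),key=lambda t:-t[1])[::12]: print(round(a),round(b),round(h))
E
```

```text
140 [(-46, 145, -11), (-46, 144, -7), (-46, 145, -4), (-46, 146, 0), (-46, 144, 3), (-46, 145, 7)]
146 [(-42, 144, -11), (-42, 145, -6), (-42, 145, -4), (-42, 145, 0), (-42, 146, 3), (-42, 145, 7)]
152 [(-39, 153, -10), (-38, 147, -6), (-38, 146, -4), (-38, 147, 0), (-38, 147, 3), (-38, 148, 7)]
158 [(-37, 166, -10), (-36, 160, -6), (-36, 159, -4), (-36, 160, 0), (-36, 160, 3), (-36, 160, 7)]
164 [(-34, 166, -10), (-33, 164, -6), (-33, 164, -4), (-33, 165, 0), (-34, 166, 3), (-33, 164, 7)]
170 [(-30, 167, -10), (-30, 167, -6), (-30, 167, -4), (-30, 167, 0), (-30, 167, 3), (-30, 167, 6)]
176 [(-26, 167, -10), (-26, 168, -6), (-27, 169, -4), (-27, 171, 0), (-27, 172, 3), (-26, 168, 7)]
182 [(-22, 168, -10), (-22, 167, -6), (-27, 187, -3), (-28, 188, 0), (-27, 187, 2), (-22, 166, 7)]
188 [(-19, 169, -10), (-25, 193, -5), (-27, 200, -3), (-28, 202, 0), (-28, 202, 2), (-26, 195, 6)]
194 [(-14, 167, -10), (-26, 209, -5), (-28, 214, -3), (-28, 214, 0), (-28, 214, 2), (-27, 210, 5)]
200 [(16, 79, -14), (-27, 222, -5), (-28, 224, -3), (-27, 223, 0), (-28, 224, 2), (-27, 221, 5)]
206 [(23, 78,
[... 946 characters left out ...]
2), (-12, 255, 4)]
266 [(-11, 258, -6), (-11, 259, -4), (-12, 259, -2), (-1, 238, 0), (-11, 259, 2), (-12, 259, 4)]
272 [(-11, 264, -6), (-11, 264, -4), (-11, 264, -2), (2, 240, 0), (-11, 263, 2), (-11, 263, 4)]
278 [(-11, 268, -6), (-12, 269, -4), (-11, 269, -2), (5, 240, 0), (-8, 263, 2), (-11, 269, 4)]
284 [(-11, 272, -6), (-11, 272, -4), (-12, 273, -2), (7, 241, 0), (-10, 271, 2), (-11, 273, 4)]
scene lever pts (rel. tool axes, x,height)
30 82 348
31 73 342
30 82 337
29 80 309
9 13 284
2 13 276
5 12 269
-22 8 263
-23 7 259
-25 7 255
1 10 250
-9 11 247
-6 10 242
5 9 238
-8 8 234
-21 6 226
-22 5 219
-23 6 206
-23 0 197
-22 0 187
-22 6 180
-21 3 170
-22 -4 165
-17 3 159
-18 1 147
-48 19 129
```

The lever is at about 1.57 rad: its face is vertical at tool x=-28 and its tip is at 268 mm. It still needs about 0.23 rad. I open, shift -23 mm, regrip more firmly and finish the flip.

```bash
python3 -m creep '[[[0,0,0,0],[0,0,0,0],[0,0,0,0],[0,0,0,0],[0,0,0,0],[0,0,0,0]]]' 0 35;  python3 -m creep '[[[-0.02,0,-0.001,0],[-0.038,0,-0.001,0],[-0.038,0,-0.001,0]]]' - 35;  python3 -m creep '[[[0,0,0,0],[0,0,0,0],[0,0,0,0],[0,0,0,0],[0,0,0,0],[0,0,0,0],[0,0,0,0],[0,0,0,0]]]' 1 35
```

```text
clock: 9.6
ee_pos: [0.6159, -0.0695, 0.1966]
ee_rot: [0.702, -0.702, -0.081, 0.081]
wrist_force: [-0.8, -0.9, -0.3]
finger_gap: 0.65
clock: 9.98
ee_pos: [0.5928, -0.0758, 0.197]
ee_rot: [0.703, -0.702, -0.081, 0.081]
wrist_force: [-0.4, 0.8, 0.9]
finger_gap: 0.981
clock: 10.98
ee_pos: [0.5938, -0.0752, 0.1966]
ee_rot: [0.702, -0.702, -0.081, 0.081]
wrist_force: [0.3, 0.1, 0.2]
finger_gap: 0.181
```

```bash
python3 -m creep '[[[0.009,0.001,0,0],[0.018,0.002,0,0],[0.027,0.0035,0,0],[0.033,0.005,0,0],[0.036,0.006,0,0],[0.036,0.006,0,0]]]'
```

```text
clock: 11.72
ee_pos: [0.6135, -0.0708, 0.1935]
ee_rot: [0.703, -0.702, -0.08, 0.082]
wrist_force: [-7.4, -0.4, 7.5]
finger_gap: 0.178
```

```bash
python3 - <<'E'
from h import *
T=tool(); p,d=cams.grab_frame("wrist"); np.save("pics/w4.npy",d)
W=cloud("wrist",d,np.eye(4))*1000; W[...,1]=T[2,3]*1000-W[...,1]
u=315
Q=np.array([W[v,u] for v in range(150,262,4)]); print(Q[:,:2].round(0).tolist())
k=(Q[:,1]>185)&(Q[:,1]<262)&(Q[:,0]<0); s=np.polyfit(Q[k,1],Q[k,0],1); print("angle",np.pi/2+np.arctan(s[0]))
print(sensors.observe()["wrist_force"],T[:3,3])
E
```

```text
[[-39.0, 144.0], [-37.0, 145.0], [-35.0, 147.0], [-34.0, 157.0], [-32.0, 163.0], [-30.0, 164.0], [-28.0, 167.0], [-26.0, 168.0], [-23.0, 168.0], [-22.0, 173.0], [-21.0, 179.0], [-20.0, 185.0], [-19.0, 189.0], [-18.0, 194.0], [-18.0, 199.0], [-18.0, 205.0], [-17.0, 210.0], [-16.0, 213.0], [-16.0, 218.0], [-15.0, 223.0], [-14.0, 224.0], [-14.0, 230.0], [-13.0, 232.0], [-13.0, 237.0], [-12.0, 239.0], [-12.0, 242.0], [nan, nan], [-12.0, 249.0]]
angle 1.7041522645235805
[-7.28246448  0.33652085  8.68235129] [ 0.61346377 -0.07076095  0.19354769]
```

```bash
python3 -m creep '[[[0.004,-0.001,0,0],[0.008,-0.001,0,0],[0.008,-0.001,0,0]]]'; python3 -m creep '[[[0.004,0,0,0],[0.008,0,0,0],[0.008,0,0,0]]]'; python3 - <<'E'
from h import *
T=tool(); p,d=cams.grab_frame("wrist"); np.save("pics/w5.npy",d); cv2.imwrite("pics/w5.png",p[:,:,::-1])
W=cloud("wrist",d,np.eye(4))*1000; W[...,1]=T[2,3]*1000-W[...,1]
Q=np.nanmedian(np.array([W[150:262:3,u] for u in (309,312,315,318,321)]),0); print(Q[:,:2].round(1).tolist())
for lo,hi in((180,222),(185,262)):
    k=(Q[:,1]>lo)&(Q[:,1]<hi)&(Q[:,0]<0); s=np.polyfit(Q[k,1],Q[k,0],1); print("angle",np.pi/2+np.arctan(s[0]))
W=cloud("wrist",np.load("pics/w3.npy"),np.eye(4))*1000; W[...,1]=196.7-W[...,1]
Q=np.nanmedian(np.array([W[150:262:3,u] for u in (309,312,315,318,321)]),0)
for lo,hi in((180,222),(185,262)):
    k=(Q[:,1]>lo)&(Q[:,1]<hi)&(Q[:,0]<0); s=np.polyfit(Q[k,1],Q[k,0],1); print("old angle",np.pi/2+np.arctan(s[0]))
E
```

```text
clock: 12.15
ee_pos: [0.6168, -0.07, 0.1929]
ee_rot: [0.703, -0.702, -0.079, 0.083]
wrist_force: [-8.2, -0.8, 3.6]
finger_gap: 0.178
clock: 12.52
ee_pos: [0.6208, -0.069, 0.1921]
ee_rot: [0.703, -0.702, -0.078, 0.084]
wrist_force: [-9.1, -1.1, -1.2]
finger_gap: 0.18
[[-40.0, 146.3], [-40.4, 160.7], [-39.0, 163.5], [-37.4, 164.9], [-35.8, 166.1], [-34.2, 167.6], [-32.4, 167.6], [-30.5, 167.4], [-28.9, 168.8], [-28.2, 173.5], [-27.3, 177.5], [-26.4, 181.1], [-25.7, 185.3], [-25.1, 189.4], [-24.3, 192.7], [-23.8, 196.9], [-23.0, 199.9], [-22.2, 202.9], [-21.7, 206.4], [-21.0, 209.2], [-20.3, 211.7], [-19.9, 215.2], [-19.2, 217.6], [-18.7, 220.6], [-18.1, 222.9], [-17.8, 226.2], [-17.0, 228.0], [-16.6, 230.6], [-16.3, 233.6], [-15.7, 235.6], [-15.5, 238.3], [-14.8, 239.9], [-14.6, 242.6], [-14.0, 244.2], [-13.6, 246.3], [-12.9, 247.7], [-12.7, 250.0], [-12.6, 252.6]]
angle 1.768561717039486
angle 1.7691878303254218
old angle 1.5547326517430857
old angle 1.6478271685459194
```

```bash
python3 -m creep '[[[0.005,0.001,0,0],[0.01,0.001,0,0],[0.01,0.001,0,0]]]'; python3 - <<'E'
from h import *
T=tool(); p,d=cams.grab_frame("wrist")
W=cloud("wrist",d,np.eye(4))*1000; W[...,1]=T[2,3]*1000-W[...,1]
Q=np.nanmedian(np.array([W[150:262:3,u] for u in (309,312,315,318,321)]),0)
for lo,hi in((180,222),(185,262)):
    k=(Q[:,1]>lo)&(Q[:,1]<hi)&(Q[:,0]<0); s=np.polyfit(Q[k,1],Q[k,0],1); print("angle",np.pi/2+np.arctan(s[0]))
print(T[:3,:3].round(3))
E
```

```text
clock: 12.95
ee_pos: [0.6245, -0.0683, 0.1911]
ee_rot: [0.703, -0.702, -0.076, 0.085]
wrist_force: [-16.4, -2.2, 2.0]
finger_gap: 0.182
angle 1.7870138406792293
angle 1.7925263586826128
[[ 0.974 -0.012 -0.226]
 [ 0.226 -0.001  0.974]
 [-0.012 -1.     0.002]]
```

The force climbs to 16 N and the angle reads 1.79, so the lever is at its stop. I relax a little and slide it towards the plunger.

```bash
python3 -m creep '[[[-0.006,0,0.01,0],[-0.006,0,0.035,0],[-0.006,0,0.06,0],[-0.006,0,0.08,0],[-0.006,0,0.095,0],[-0.006,0,0.105,0],[-0.006,0,0.105,0]]]'; cat >> h.py <<'E'
def gap(save=None):
    T=tool(); s=sensors.observe(); p,d=cams.grab_frame("wrist"); 
    if save: cv2.imwrite(save,p[:,:,::-1])
    np.save("pics/last.npy",d); W=cloud("wrist",d,np.eye(4))*1000; W[...,1]=T[2,3]*1000-W[...,1]
    print("tool-frame force",(T[:3,:3].T@s["wrist_force"]).round(1)); return T,p,W
E
python3 - <<'E'
from h import *
T,p,W=gap("pics/w6.png")
t0=np.array([.6245,-.0683,.1911]); print("moved",((T[:3,3]-t0)@T[:3,:3]*1000).round(1))
X,H,Z=W[...,0],W[...,1],W[...,2]
b=(abs(H-145)<3)&(X<-38)&(abs(Z)<40); print("block top z-range",np.nanpercentile(Z[b],[1,50,99]).round(1), "x",np.nanpercentile(X[b],[1,99]).round(0))
for v in range(120,160,5): print(v,[(u,int(X[v,u]),int(Z[v,u]),int(H[v,u])) for u in range(325,375,4) if H[v,u]==H[v,u]])
E
```

```text
clock: 13.88
ee_pos: [0.6091, -0.0067, 0.1914]
ee_rot: [-0.702, 0.702, 0.079, -0.083]
wrist_force: [-7.7, -0.8, -3.0]
finger_gap: 0.181
tool-frame force [-7.6  3.1  1. ]
moved [-1.  -0.3 63.5]
block top z-range [-17.4  -0.4  16.3] x [-89. -43.]
120 [(325, -59, 6, 144), (329, -59, 8, 143), (333, -59, 11, 145), (337, -59, 13, 143), (341, -59, 16, 143), (345, -54, 24, 78), (349, -55, 26, 95), (353, -54, 30, 79), (357, -55, 32, 96), (365, -55, 38, 97), (369, -57, 38, 115), (373, -58, 38, 132)]
125 [(325, -56, 6, 144), (329, -56, 8, 144), (333, -56, 11, 143), (337, -56, 13, 143), (341, -55, 16, 141), (345, -51, 22, 97), (349, -51, 25, 98), (353, -51, 29, 96), (357, -51, 32, 97), (361, -51, 35, 97), (365, -51, 38, 98), (369, -53, 38, 116), (373, -55, 38, 134)]
130 [(325, -53, 6, 145), (329, -53, 8, 145), (333, -52, 11, 143), (337, -53, 13, 145), (341, -52, 16, 142), (345, -48, 22, 98), (349, -48, 26, 98), (353, -47, 29, 96), (357, -47, 32, 96), (361, -47, 35, 96), (365, -48, 38, 97), (369, -50, 38, 117), (373, -52, 38, 136)]
135 [(325, -49, 6, 144), (329, -49, 8, 144), (333, -49, 11, 144),
[... 582 characters left out ...]
 (345, -33, 24, 79), (349, -33, 28, 79), (353, -33, 31, 78), (357, -33, 34, 79), (361, -33, 38, 80), (365, -33, 41, 79), (369, -39, 38, 121), (373, -41, 39, 134)]
150 [(325, -42, 5, 163), (329, -42, 8, 162), (333, -43, 10, 167), (337, -43, 12, 167), (341, -39, 17, 142), (345, -29, 24, 78), (349, -29, 28, 78), (353, -29, 31, 78), (357, -29, 35, 79), (361, -29, 38, 79), (365, -29, 41, 79), (369, -36, 38, 121), (373, -37, 40, 128)]
155 [(325, -40, 5, 165), (329, -40, 8, 165), (333, -40, 10, 167), (337, -40, 12, 169), (341, -36, 17, 142), (345, -24, 25, 77), (349, -24, 28, 77), (353, -24, 31, 78), (357, -24, 35, 78), (361, -25, 38, 79), (365, -25, 41, 79), (369, -25, 45, 78), (373, -25, 48, 79)]
```

View pics/w6.png

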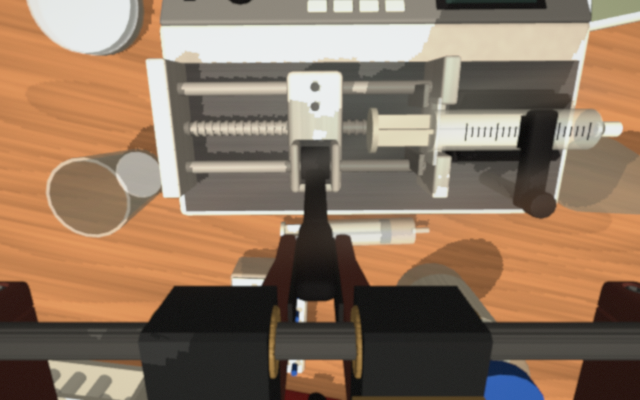

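The block has followed 63.5 mm. Its face is at tool z≈17 (column 342) and the disc at 38 (column 369), so about 21 mm is left. I go 17 mm, then creep.

```bash
python3 -m creep '[[[0,0,0.012,0],[0,0,0.022,0],[0,0,0.028,0],[0,0,0.028,0],[0,0,0.028,0]]]'; python3 - <<'E'
from h import *
T,p,W=gap()
X,H,Z=W[...,0],W[...,1],W[...,2]; print(T[:3,3])
b=(abs(H-145)<2.5)&(X<-43)&(X>-80)&(abs(Z)<25); print("block edges",np.nanpercentile(Z[b],[.5,99.5]).round(1))
c=(H>110)&(H<140)&(X<-38)&(X>-75)&(Z>18.5)&(Z<45); print("disc",np.nanpercentile(Z[c],[1,5,25,50]).round(1),c.sum())
E
```

```text
clock: 14.55
ee_pos: [0.6053, 0.0092, 0.1914]
ee_rot: [-0.702, 0.703, 0.078, -0.083]
wrist_force: [-7.6, -3.0, -2.8]
finger_gap: 0.182
tool-frame force [-8.1  2.8 -1.2]
[0.60525331 0.00918737 0.19141603]
block edges [-17.5  16.4]
disc [22.5 22.6 25.3 32.3] 1094
```

```bash
python3 -m creep '[[[0,0,0.002,0],[0,0,0.004,0],[0,0,0.004,0]]]';for i in 1 2 3; do python3 -m creep '[[[0,0,0.001,0],[0,0,0.001,0]]]'; python3 - <<'E'
from h import *
T=tool(); s=sensors.observe(); print("F",(T[:3,:3].T@s["wrist_force"]).round(1),"z",((T[:3,3]-[.6245,-.0683,.1911])@T[:3,2]*1000).round(2))
E
done
```

```text
clock: 14.98
ee_pos: [0.6048, 0.011, 0.1914]
ee_rot: [-0.702, 0.703, 0.078, -0.083]
wrist_force: [-6.9, -2.7, -2.4]
finger_gap: 0.183
clock: 15.22
ee_pos: [0.6047, 0.0115, 0.1914]
ee_rot: [-0.702, 0.703, 0.078, -0.083]
wrist_force: [-7.2, -3.4, -3.2]
finger_gap: 0.178
F [-7.8  3.2 -1.7] z 82.2
clock: 15.48
ee_pos: [0.6045, 0.0121, 0.1914]
ee_rot: [-0.702, 0.703, 0.078, -0.083]
wrist_force: [-6.4, -4.4, -2.9]
finger_gap: 0.177
F [-7.2  2.9 -2.9] z 82.79
clock: 15.72
ee_pos: [0.6044, 0.0126, 0.1914]
ee_rot: [-0.702, 0.703, 0.078, -0.083]
wrist_force: [-7.6, -4.0, -3.2]
finger_gap: 0.179
F [-8.3  3.3 -2.2] z 83.35
```

```bash
for i in 1 2 3; do python3 -m creep '[[[0,0,0.001,0],[0,0,0.001,0]]]'|grep clock; python3 - <<'E'
from h import *
T=tool(); s=sensors.observe(); print("F",(T[:3,:3].T@s["wrist_force"]).round(1),"z",((T[:3,3]-[.6245,-.0683,.1911])@T[:3,2]*1000).round(2))
E
done; python3 - <<'E'
from h import *
T,p,W=gap("pics/w7.png")
X,H,Z=W[...,0],W[...,1],W[...,2]
b=(abs(H-145)<2.5)&(X<-43)&(X>-80)&(abs(Z)<25); print("block edges",np.nanpercentile(Z[b],[.5,99.5]).round(1))
for v in (118,124,130): print(v,[(u,round(float(Z[v,u]),1),int(H[v,u])) for u in range(336,356,2)])
E
```

```text
clock: 15.98
F [-7.8  2.6 -1.8] z 83.98
clock: 16.23
F [-7.8  3.6 -1.8] z 84.54
clock: 16.48
F [-7.1  3.3 -1.9] z 84.95
tool-frame force [-7.1  3.3 -1.9]
block edges [-17.6  16.2]
118 [(336, 13.1, 145), (338, 14.5, 144), (340, 15.8, 144), (342, 17.3, 140), (344, 19.3, 132), (346, 20.6, 133), (348, 23.1, 120), (350, 24.5, 120), (352, 26.1, 118), (354, 27.4, 120)]
124 [(336, 13.2, 144), (338, 14.6, 143), (340, 15.9, 143), (342, 17.6, 137), (344, 19.2, 134), (346, 20.6, 134), (348, 23.1, 121), (350, 24.5, 121), (352, 26.1, 120), (354, 27.5, 120)]
130 [(336, 13.3, 144), (338, 14.7, 143), (340, 16.0, 143), (342, 17.5, 140), (344, 19.4, 133), (346, 20.6, 135), (348, 22.5, 129), (350, 23.8, 129), (352, 25.1, 130), (354, 26.7, 129)]
```

```bash
for i in 1 2 3; do python3 -m creep '[[[0,0,0.0008,0],[0,0,0.0008,0]]]'|grep clock; python3 - <<'E'
from h import *
T=tool(); s=sensors.observe(); print("F",(T[:3,:3].T@s["wrist_force"]).round(1),"z",((T[:3,3]-[.6245,-.0683,.1911])@T[:3,2]*1000).round(2))
E
done
```

```text
clock: 16.77
F [-6.8  3.9 -3.5] z 84.99
clock: 17.02
F [-7.5  3.2 -5. ] z 85.02
clock: 17.27
F [-7.7  3.9 -5.6] z 85.06
```

The block stopped at 85.0 mm and the push rose from 2 to 5.6 N, so it touches with about 3-4 N, below the 10 N limit. The paddle sits 8 mm off the pad centre. I'll zero the side loads and regrip centred before flipping down.

```bash
C='from h import *
T=tool(); s=sensors.observe(); print("F",(T[:3,:3].T@s["wrist_force"]).round(1),"d",((T[:3,3]-[.6245,-.0683,.1911])@T[:3,:3]*1000).round(2))'
python3 -m creep '[[[-0.004,0,-0.0034,0],[-0.004,0,-0.0034,0]]]'|grep clock; python3 -c "$C"
python3 -m creep '[[[0,0,0,0],[0,0,0,0],[0,0,0,0]]]' 0.6 60; python3 -c "$C"
```

```text
clock: 17.52
F [-3.4  8.9 -2.4] d [-1.76 -0.67 84.96]
clock: 17.9
ee_pos: [0.6055, 0.0153, 0.1938]
ee_rot: [0.703, -0.702, -0.082, 0.081]
wrist_force: [-0.2, 0.1, -0.1]
finger_gap: 0.397
F [-0.1  0.1  0.2] d [ 0.65 -2.65 85.7 ]
```

```bash
python3 -m creep '[[[-0.008,-0.0045,-0.0012,0],[-0.016,-0.0045,-0.0012,0],[-0.016,-0.0045,-0.0012,0]]]'; python3 - <<'E'
from h import *
T,p,W=gap("pics/w8.png")
X,H,Z=W[...,0],W[...,1],W[...,2]; print("d",((T[:3,3]-[.6245,-.0683,.1911])@T[:3,:3]*1000).round(2),"from flat",((T[:3,3]-[.5074,-.0951,.1145])@T[:3,:3]*1000).round(1))
for v in range(190,250,8):
    k=[u for u in range(280,350) if X[v,u]<0 and 190<H[v,u]<262 and X[v,u]>-40]
    print(v,"cols",k[0],k[-1],"Z",Z[v,k[0]].round(1),Z[v,k[-1]].round(1),"X,H",X[v,315].round(1),H[v,315].round(0))
b=(abs(H-145)<2.5)&(X<-43)&(X>-80)&(abs(Z)<25); print("block edges",np.nanpercentile(Z[b],[.5,99.5]).round(1))
E
```

```text
clock: 18.27
ee_pos: [0.5952, 0.0117, 0.1959]
ee_rot: [0.703, -0.702, -0.081, 0.081]
wrist_force: [0.9, 0.7, -0.4]
finger_gap: 0.4
tool-frame force [1.  0.4 0.5]
d [-10.28  -4.82  84.59] from flat [109.9 -81.4  84. ]Traceback (most recent call last):
  File "<stdin>", line 6, in <module>
IndexError: list index out of range
```

```bash
python3 - <<'E'
from h import *
W=cloud("wrist",np.load("pics/last.npy"),np.eye(4))*1000; W[...,1]=195.9-W[...,1]
X,H,Z=W[...,0],W[...,1],W[...,2]
for v in range(180,290,10):
    k=[u for u in range(270,360) if -40<X[v,u]<15 and 165<H[v,u]<275 and abs(Z[v,u])<11]
    if k: print(v,"cols",k[0],k[-1],"Z",Z[v,k[0]].round(1),Z[v,k[-1]].round(1),"X,H",X[v,315].round(1),H[v,315].round(0))
b=(abs(H-145)<2.5)&(X<-43)&(X>-80)&(abs(Z)<25); print("block edges",b.sum(),np.nanpercentile(Z[b],[.5,99.5]).round(1))
E
```

```text
180 cols 298 333 Z -11.0 10.8 X,H -23.7 167.0
190 cols 299 333 Z -10.5 10.9 X,H -20.8 180.0
200 cols 299 332 Z -10.6 10.4 X,H -17.9 191.0
210 cols 306 326 Z -5.3 5.8 X,H -16.2 203.0
220 cols 305 327 Z -5.7 6.0 X,H -13.9 213.0
230 cols 305 327 Z -5.3 5.7 X,H -11.3 220.0
240 cols 301 330 Z -7.1 6.9 X,H -9.2 228.0
250 cols 300 332 Z -7.3 7.6 X,H -8.2 237.0
260 cols 299 333 Z -7.6 7.9 X,H -6.1 243.0
270 cols 298 334 Z -7.8 8.0 X,H -5.1 250.0
280 cols 298 334 Z -7.5 7.8 X,H -2.7 254.0
block edges 2980 [-17.3  16.8]
```

The lever stands at ~1.79 rad, centred in the jaws (±0.2 mm). I close on it.

```bash
python3 -m creep '[[[0,0,0,0],[0,0,0,0],[0,0,0,0],[0,0,0,0],[0,0,0,0]]]' 1 60; python3 -c 'from h import *
T=tool(); s=sensors.observe(); print("F",(T[:3,:3].T@s["wrist_force"]).round(1),"d",((T[:3,3]-[.6245,-.0683,.1911])@T[:3,:3]*1000).round(2))
f=lambda a:np.array([-88*np.cos(a)+3*np.sin(a),-(88*np.sin(a)+3*np.cos(a))])
for a in np.arange(1.65,-.1,-.15): print(round(a,2),((f(a)-f(1.8))/600).round(4),((f(a)-f(.6))/600).round(4))'
```

```text
clock: 18.95
ee_pos: [0.5956, 0.012, 0.1956]
ee_rot: [0.702, -0.702, -0.081, 0.081]
wrist_force: [0.8, 0.5, -0.2]
finger_gap: 0.177
F [0.8 0.2 0.3] d [-9.81 -4.54 84.75]
1.65 [-0.0216 -0.0041] [ 0.1348 -0.0589]
1.5 [-0.0436 -0.005 ] [ 0.1128 -0.0597]
1.35 [-0.0654 -0.0025] [ 0.091  -0.0573]
1.2 [-0.0867  0.0032] [ 0.0697 -0.0516]
1.05 [-0.1068  0.012 ] [ 0.0496 -0.0428]
0.9 [-0.1254  0.0237] [ 0.031  -0.0311]
0.75 [-0.1421  0.0381] [ 0.0143 -0.0167]
0.6 [-0.1564  0.0548] [ 0. -0.]
0.45 [-0.1681  0.0734] [-0.0117  0.0186]
0.3 [-0.1768  0.0936] [-0.0204  0.0388]
0.15 [-0.1825  0.1148] [-0.026   0.0601]
0.0 [-0.1849  0.1367] [-0.0284  0.0819]
```

```bash
python3 -m creep '[[[-0.0108,-0.0025,0.0008,0],[-0.0216,-0.0041,0.0008,0],[-0.0326,-0.005,0.0008,0],[-0.0436,-0.005,0.0008,0],[-0.0654,-0.0025,0.0008,0],[-0.0867,0.0032,0.0008,0],[-0.0867,0.0032,0.0008,0]]]'; cat > st.py <<'E'
from h import *
T=tool(); s=sensors.observe(); print("F",(T[:3,:3].T@s["wrist_force"]).round(1),"flat-rel",((T[:3,3]-[.5074,-.0951,.1145])@T[:3,:3]*1000).round(1))
p,d=cams.grab_frame("wrist"); W=cloud("wrist",d,np.eye(4))*1000; np.save("pics/last.npy",d); cv2.imwrite("pics/last.png",p[:,:,::-1])
print([tuple(W[v,315].round(0).astype(int).tolist()) for v in range(190,290,8) if W[v,315,0]==W[v,315,0]])
E
python3 st.py
```

```text
clock: 19.82
ee_pos: [0.5483, 0.0007, 0.197]
ee_rot: [0.703, -0.702, -0.084, 0.078]
wrist_force: [3.1, -0.7, 11.8]
finger_gap: 0.164
F [  3.  -11.8  -1.4] flat-rel [ 62.4 -81.9  83.9]
[(-11, 51, 0), (-5, 53, 0), (1, 53, 0), (7, 52, 0), (13, 51, 0), (13, 38, 0), (17, 32, 0), (20, 26, 0), (18, 9, 0), (16, -5, 0), (14, -19, 0), (12, -31, 0), (11, -40, 0)]
```

The grip keeps sliding off: the lever lags at ~1.43 rad with the paddle at the pads' edge. I'll let go, bring the shut fingers to its +x (top-face) side and push it over and down with the fingertip.

```bash
python3 -m creep '[[[0,0,0,0],[0,0,0,0],[0,0,0,0],[0,0,0,0]]]' 0.5 40|grep gap; python3 -m creep '[[[0.04,-0.015,0,0],[0.088,-0.032,0,0],[0.088,-0.032,0,0]]]'|grep gap;python3 -m creep '[[[0,0,0,0],[0,0,0,0],[0,0,0,0],[0,0,0,0],[0,0,0,0],[0,0,0,0]]]' 1; python3 st.py; python3 - <<'E'
from h import *
T=tool();W=cloud("wrist",np.load("pics/last.npy"),np.eye(4))*1000; W[...,1]=T[2,3]*1000-W[...,1]
X,H,Z=W[...,0],W[...,1],W[...,2]
b=(abs(H-145)<2.5)&(X<-48)&(X>-90)&(abs(Z)<25); print("block",b.sum(),np.nanpercentile(Z[b],[.5,99.5]).round(1))
E
```

```text
finger_gap: 0.497
finger_gap: 0.498
clock: 21.5
ee_pos: [0.5962, 0.0125, 0.213]
ee_rot: [0.702, -0.702, -0.081, 0.081]
wrist_force: [0.0, 0.4, -0.6]
finger_gap: 0.004
F [0.1 0.6 0.4] flat-rel [111.  -98.5  84.5]
[(-40, -54, 0), (-37, -54, 0), (28, 134, 0), (64, 215, 0), (65, 192, 0), (72, 184, 0), (-10, -31, 0), (-9, -38, 0), (-6, -40, 0), (-2, -41, 0), (1, -43, 0), (5, -43, 0), (8, -44, 0)]
block 2381 [-17.9  16.3]
```

View pics/last.png

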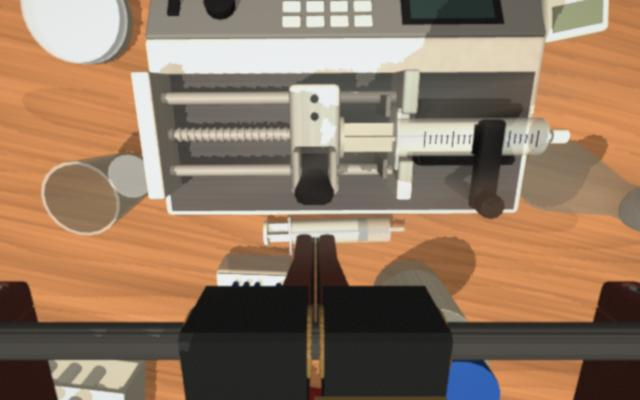

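The block meets the disc at about column 341 and the lever tip is at (315,190), leaning forward, with the shut fingers behind it. I compute the sweep.

```bash
python3 - <<'E'
import numpy as np
for a in (1.43,1.3,1.15,1.0,.85,.7,.55,.45,.35,.25,.15,.05,0,-.04):
    px=-85*np.cos(a)+8*np.sin(a);pz=85*np.sin(a)+8*np.cos(a)
    print(a,"x",round((99+px-111)/600,4),"y",round(-(131+pz-213)/600,4))
E
```

```text
1.43 x -0.0267 y -0.0055
1.3 x -0.045 y -0.0034
1.15 x -0.0657 y 0.0019
1.0 x -0.0853 y 0.0103
0.85 x -0.1035 y 0.0214
0.7 x -0.1198 y 0.0352
0.55 x -0.1338 y 0.0513
0.45 x -0.1418 y 0.063
0.35 x -0.1485 y 0.0756
0.25 x -0.154 y 0.0887
0.15 x -0.1581 y 0.1023
0.05 x -0.1608 y 0.1163
0 x -0.1617 y 0.1233
-0.04 x -0.1621 y 0.129
```

```bash
python3 -m creep '[[[-0.0267,-0.0055,0,0],[-0.045,-0.0034,0,0],[-0.0657,0.0019,0,0],[-0.0853,0.0103,0,0],[-0.1035,0.0214,0,0],[-0.1198,0.0352,0,0],[-0.1338,0.0513,0,0],[-0.1338,0.0513,0,0]]]'; python3 st.py
```

```text
clock: 22.55
ee_pos: [0.5166, -0.0059, 0.181]
ee_rot: [0.703, -0.702, -0.08, 0.082]
wrist_force: [-0.4, 0.3, -0.2]
finger_gap: 0.001
F [-0.3  0.2  0.4] flat-rel [ 29.1 -66.5  84.8]
[(-35, -37, 0), (-32, -39, 0), (-28, -38, 0), (-23, -35, 0), (-18, -32, 0), (-13, -29, 0), (-10, -30, 0), (-10, -40, 0), (-6, -40, 0), (-3, -42, 0), (2, -41, 0), (5, -42, 0), (8, -45, 0)]
```

The lever followed (~0.55 rad). I check the block quickly before the cam bites.

```bash
python3 - <<'E'
from h import *
T=tool();W=cloud("wrist",np.load("pics/last.npy"),T); 
L=(W-[.5074,-.0951,0])*1000; yaw=np.radians(13.1); x=L[...,0]*np.cos(yaw)+L[...,1]*np.sin(yaw); y=-L[...,0]*np.sin(yaw)+L[...,1]*np.cos(yaw); H=L[...,2]
b=(abs(H-145)<2.5)&(x>30)&(x<75)&(y>55)&(y<115); print(b.sum(),np.nanpercentile(y[b],[.5,99.5]).round(1),np.nanpercentile(x[b],[1,99]).round(0))
c=(H>115)&(H<138)&(x>50)&(x<80)&(y>95)&(y<115)
for v in range(60,240,6):
    k=np.where(c[v])[0]
    if len(k)>3: print(v,[(u,round(float(y[v,u]),1),int(H[v,u])) for u in range(k[0]-4,k[0]+8,2)])
E
```

```text
642 [ 66.5 101.5] [30. 66.]
234 [(337, 99.5, 145), (339, 101.0, 143), (341, 103.7, 126), (343, 105.3, 124), (345, 109.4, 96), (347, 110.9, 97)]
```

```bash
python3 -m creep '[[[-0.008,0.0117,0,0],[-0.0147,0.0243,0,0],[-0.0202,0.0374,0,0],[-0.0243,0.051,0,0],[-0.027,0.065,0,0],[-0.0279,0.072,0,0],[-0.0283,0.078,0,0],[-0.0283,0.078,0,0]]]'; python3 st.py
```

```text
clock: 23.6
ee_pos: [0.5016, -0.0096, 0.1375]
ee_rot: [0.703, -0.702, -0.081, 0.081]
wrist_force: [-10.3, 0.1, 30.2]
finger_gap: 0.007
F [-10.  -30.2   2.5] flat-rel [ 13.8 -22.9  84.6]
[(-33, -28, 0), (-29, -28, 0), (-25, -28, 0), (-21, -29, 0), (-17, -29, 0), (-13, -28, 0), (-10, -31, 0), (-9, -39, 0), (-6, -41, 0), (-3, -41, 0), (1, -42, 0), (5, -43, 0), (9, -43, 0)]
```

The lever top is level and the force rose to 30 N, so it is hard on its stop. I lift off and check.

```bash
python3 -m creep '[[[0,-0.03,0,0],[0,-0.1,0,0],[0,-0.18,0,0],[-0.05,-0.24,0,0],[-0.08,-0.24,0,0],[-0.08,-0.24,0,0]]]'; python3 - <<'E'
from h import *
T=tool(); p,d=cams.grab_frame("wrist"); cv2.imwrite("pics/fin.png",cv2.resize(p[:,:,::-1][60:330,140:540],(800,540)))
W=cloud("wrist",d,T); L=(W-[.5074,-.0951,0])*1000; yaw=np.radians(13.1); x=L[...,0]*np.cos(yaw)+L[...,1]*np.sin(yaw); y=-L[...,0]*np.sin(yaw)+L[...,1]*np.cos(yaw); H=L[...,2]
b=(abs(H-145)<2.5)&(x>30)&(x<75)&(y>55)&(y<115); print("block y",np.nanpercentile(y[b],[.5,99.5]).round(1))
l=(H>155)&(H<190)&(abs(y-84.5)<5)&(x<30)&(x>-25); q=np.polyfit(x[l],H[l],1); print("lever tilt",q[0],"H",np.nanpercentile(H[l],[1,50,99]))
for v in range(180,300,5):
    k=[(u,round(float(y[v,u]),1),int(H[v,u])) for u in range(300,420,1) if 96<y[v,u]<112 and 108<H[v,u]<150 and 50<x[v,u]<85]
    if k: print(v,k[::2])
E
```

```text
clock: 24.4
ee_pos: [0.4542, -0.0209, 0.2795]
ee_rot: [0.703, -0.702, -0.081, 0.081]
wrist_force: [-0.5, -0.2, -0.2]
finger_gap: 0.006
block y nan
lever tilt 0.025492277595094096 H [161.42104225 166.46305986 168.22477097]
260 [(339, 109.8, 121), (341, 111.9, 122)]
  return np.nanmean(a, axis, out=out, keepdims=keepdims)
```

View pics/fin.png

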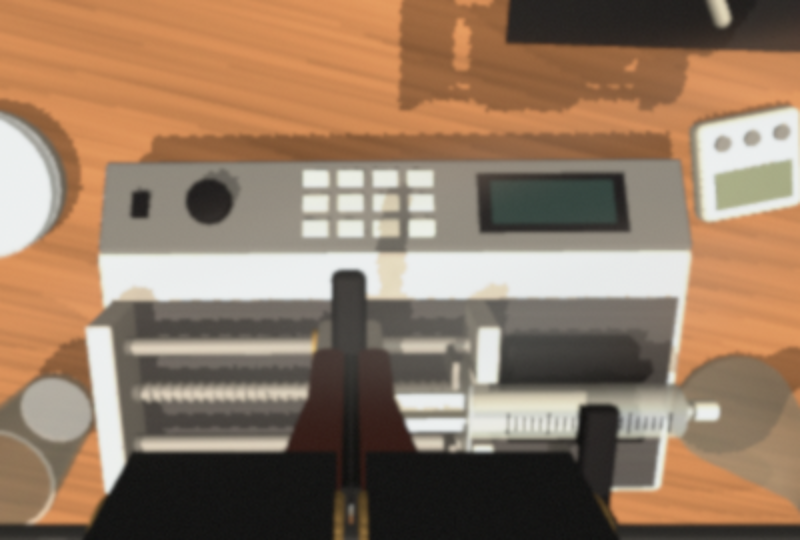

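The lever lies flat at (348,275), with the block hidden behind the fingers. I step aside for a clear look.

```bash
python3 -m creep '[[[0,-0.03,-0.1,0],[0,-0.06,-0.19,0],[0,-0.06,-0.25,0],[0,-0.06,-0.25,0]]]'; python3 - <<'E'
from h import *
T=tool(); p,d=cams.grab_frame("wrist")
W=cloud("wrist",d,T); L=(W-[.5074,-.0951,0])*1000; yaw=np.radians(13.1); x=L[...,0]*np.cos(yaw)+L[...,1]*np.sin(yaw); y=-L[...,0]*np.sin(yaw)+L[...,1]*np.cos(yaw); H=L[...,2]
b=(abs(H-145)<2.5)&(x>30)&(x<75)&(y>55)&(y<115); print("block y",np.nanpercentile(y[b],[.5,99.5]).round(1))
l=(H>155)&(H<190)&(abs(y-84.5)<5); q=np.polyfit(x[l&(x<22)],H[l&(x<22)],1); print("paddle tilt",q[0],"H",np.nanpercentile(H[l],[1,50,99]).round(1))
v,u=np.where(l); s,_=cams.grab_frame("top"); v0=int(np.median(v));u0=int(np.median(u)); print(u0,v0)
a=cv2.resize(p[max(v0-60,0):v0+90,u0-75:u0+125],(533,400),interpolation=cv2.INTER_CUBIC); t=cv2.resize(s[170:300,245:410],(508,400),interpolation=cv2.INTER_CUBIC)
cv2.imwrite("pics/fin2.png",cv2.resize(np.hstack([a,t]),(800,307))[:,:,::-1])
t0=cv2.imread("pics/top0.png")[:,:,::-1]; df=cv2.absdiff(s,t0.copy()).max(2)
for n,(r0,r1,c0,c1) in dict(spare=(172,196,290,352),bottle=(130,172,256,296),flask=(212,245,210,240),tips=(115,165,328,366),petri=(230,270,415,455),timer=(278,310,235,268)).items(): print(n,np.mean(df[r0:r1,c0:c1]>40).round(3))
E
```

```text
clock: 24.95
ee_pos: [0.4894, -0.1694, 0.3145]
ee_rot: [-0.702, 0.703, 0.079, -0.08]
wrist_force: [-0.7, 0.3, -0.5]
finger_gap: 0.005
block y [ 66.5 100.6]
paddle tilt 0.01422903125005787 H [162.7 165.4 168.2]
465 237
spare 0.0
bottle 0.0
flask 0.0
tips 0.0
petri 0.746
timer 0.0
```

View pics/fin2.png

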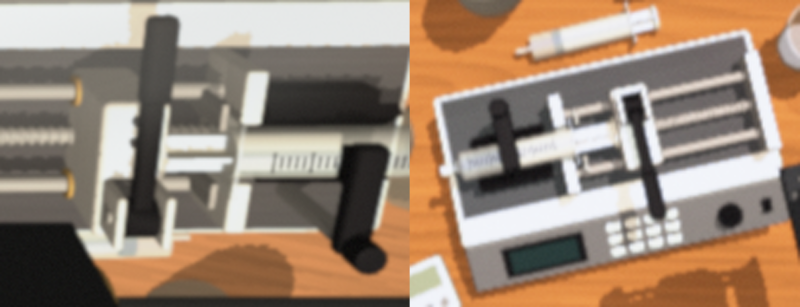

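The lever is flat and the block stands against the plunger. The top-view petri difference is only the arm hovering above it. I check the contact from the scene camera, which sees the gap side.

```bash
python3 - <<'E'
from h import *
s,d=cams.grab_frame("scene"); a=s[150:210,270:350]; b=cv2.imread("pics/scene0.png")[:,:,::-1]
cv2.imwrite("pics/fin3.png",cv2.resize(a,(800,600),interpolation=cv2.INTER_CUBIC)[:,:,::-1])
df=cv2.absdiff(s,b.copy()).max(2); print("petri",(df[136:160,258:290]>40).mean(),"beaker",(df[155:195,225:255]>40).mean())
W=cloud("scene",d); L=(W-[.5074,-.0951,0])*1000; yaw=np.radians(13.1); x=L[...,0]*np.cos(yaw)+L[...,1]*np.sin(yaw); y=-L[...,0]*np.sin(yaw)+L[...,1]*np.cos(yaw); H=L[...,2]
f=(H>105)&(H<143)&(x>50)&(x<125)&(y>90)&(y<112)
h,e=np.histogram(y[f],bins=np.arange(90,113,1)); print(dict(zip(e.astype(int).tolist(),h.tolist())))
E
```

```text
petri 0.09114583333333333 beaker 0.0
{90: 5, 91: 2, 92: 4, 93: 7, 94: 2, 95: 3, 96: 7, 97: 1, 98: 6, 99: 9, 100: 10, 101: 28, 102: 38, 103: 25, 104: 6, 105: 12, 106: 15, 107: 5, 108: 5, 109: 2, 110: 4, 111: 0}
```

View pics/fin3.png

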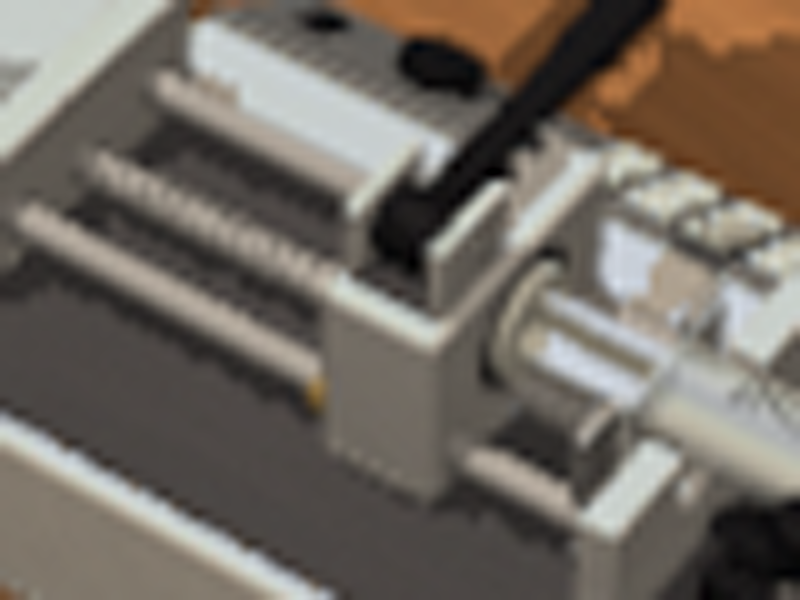

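The thumb disc at (525,320) sits on the block's front face with no visible gap, and the lever is down. I hand it in.

```bash
python3 -c 'from station import workorder; print(workorder.sign_off())'
```

```text
the job is handed in; nothing more can be done
None
```

I flipped the lever up to its stop, slid the block about 85 mm to the plunger, and locked the lever down again. I handed the job in at about 25 s; no verdict was reported.

**How it went**
- **Lever up:** depth put it at about 1.79 rad, and the push rose to 16 N against the stop.
- **Contact:** the block stopped dead at 85.0 mm. The push went from about 2 N to 5.6 N at most, below the 10 N the plunger resists.
- **Lever down:** pushed down with the shut fingertips to a hard stop at 30 N; I then lifted clear.

**Last checks**
- **Lever:** level, with its top about 165–168 mm above the bench.
- **Block and plunger:** the thumb disc sits on the block face with no visible gap. My measurements of the block's front edge agree only to about 1 mm, so a gap or push smaller than that can't be ruled out.
- **Other things on the bench:** the spare syringe, bottle, flask, tip rack, timer and beaker look unchanged. About 9% of the petri area's pixels changed in the scene view. The arm was parked over it, so I couldn't confirm it; nothing was commanded near the dishes.

**What disagreed or failed**
- The camera showed the fingertips about 28 mm short of the reported TCP, so the first grip closed on air above the paddle.
- The grip on the paddle slipped on both flips. The first flip stopped at about 1.57 rad and needed a regrip. On the way down the lever lagged at about 1.43 rad, which is why I finished by pushing.

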